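# Turn the tea block in the reader's jaws and hold the dial at the third click

## Robot

A 7-joint arm with a two-finger parallel gripper is mounted at the origin on the work surface. World frame = base frame: x ahead of the robot, y to its left, z up, the work surface at z = 0. Lengths are in m, angles in rad, forces in N, time in s.
With the tool pointing down it reaches from about 0.4 to 0.85 m from the base axis. Payload 4.5 kg.
Tool frame: the origin (TCP) lies at the centre of the arm's flange, where the gripper is bolted on; the fingertips stand 173 mm ahead of it and the grasp point (between the pads) lies 155 mm ahead of it; z points along the fingers, y is the line along which they close (so a half turn about z gives the same grasp; the last joint's range is limited). The gripper opens to 85 mm and grips with 20 to 120 N. Pads are 22 mm wide; open, the fingers measure 114 mm over their backs; the gripper's body (76 mm by 85 mm) begins 54 mm behind the grasp point. The pads swing forward as they close: fully open they stand 13 mm farther back than shut.
Start: joints at [1.363, 0.689, -0.195, 1.565, 0.157, 0.902, -0.215], TCP at [0.15, -0.607, 0.405] pointing down, gripper open.
Joint ranges: [-3.01, 3.01], [-0.46, 2.08], [-1.47, 1.51], [0.13, 2.56], [-1, 4.14], [0.04, 2.09], [-2.66, 2.66]. Speed limits (rad/s): [2.57, 2.57, 3.14, 3.14, 3.14, 3.14, 3.14].

## Interface

Orientations are given as a unit quaternion [x, y, z, w].
In Python, from plant import manip, optics gives the robot as it stands.
- The arm moves only by the shell command python3 -m handwheel 'ROWS' [FORCE]. ROWS is JSON, a list of rows, each an object of numbers: "dx", "dy", "dz": the shift along the tool's x, y, z in mm; "turn": the turn about the tool's z in degrees; "hand": the opening in per cent of the stroke, from 0 (shut) to 100 (fully open). A call has 1 to 10 rows; each row is the pose to reach, as a shift and turn from the pose commanded when the call began, along the tool's axes at that moment; what a row does not reach only later rows make up. A row lasts 1/12 s, in which the tool goes at most 41.7 mm and 7.16 degrees, less where a joint would pass 70% of its speed; a pose out of reach is approached as far as the arm can. A call with a gripper value outside its range is refused whole. The fingers move at their own pace and stop on an object; FORCE is the grip in N (left out, the last holds). Time passes only in rows, so rows that repeat a pose let the fingers close. It gives the time, the measured TCP pose, the force, the opening and the grip force at its end, in the units of the state.
- manip.observe(): the state, without advancing time (a new reading comes with each control period).
- optics.snapshot(name): name is "side" or "top"; returns a dict with "image" (480x640x3 uint8, red, green, blue), "camera_matrix" (3x3 intrinsics, pixels), "view" (4x4, takes a point from world to camera coordinates). Camera axes: x right, y down, z forward; pixel columns grow to the right and rows downward; lengths in m; the calibration is good to about 2 mm. A picture is of the moment at which its call begins. There is no depth.
- manip.sign_off(): hands the job in; it is judged then, once.
Trained networks look in the newest picture that a camera, given by its name, has taken for a name from the list of things; names that differ only in an ending like _2 or _b are one class to them, and where a whole thing is asked for, a point or a joint stands for the part that bears it (a point fixed in the world has none). Each returns a list of dicts, best first, with "confidence" (0 to 1); they miss things now and then, are a little off and sometimes report something else, mostly with a low value. They report only what shows in the picture. A call takes as long as a camera call. They do not tell look-alikes from the thing itself.
- optics.search_frame(camera, name): "rect" ([left, top, right, bottom] in pixels, round what is visible of it).
- optics.pinpoint(camera, name): "xy" ([column, row] in pixels: a listed point, or the origin of a listed thing).
The state is a dict: "t": time; "joint_pos": joint angles; "qd": joint speeds; "joint_torque": joint torques, N m; "position": TCP position; "tcp_rot": TCP orientation; "force": force on the tool from outside, world axes, zero at the start; "wrist_torque": the same for the moment, N m; "opening": opening from 0.0 (shut) to 1.0 (fully open); "gripper_force": force on a finger pad.
Only numpy, scipy, OpenCV 4.12 (cv2) and the standard library are available. Lean on these libraries where they do the work, as an engineer would, in place of code of your own. Each camera call takes 0.05 s, during which the arm holds its last target. There are 200 camera calls.

## Task

The pressed tea block standing in the reading station's slide-jaw holder has its bare dark side towards the sliding blue jaw: lift it out, turn it a quarter turn so that the bare side faces the white reading head, set it down again on the bed, square and centred between the jaws, and push the blue jaw up snug so that the block sits between both jaws. Then press the red paddle of the spring-return dial down past its first two clicks into the third, without forcing it hard beyond, and keep it held there with the gripper's fingers: the program finishes while still holding it down. Leave the two tea cakes, the notebook and the canister where they are.

Things in the scene. Friction and masses are not known exactly. Their poses are not given: they have to be found in the camera images.
- station: Fixed reading station, left or right on the bench. Origin: centre of the block's place, at bench height. Grey bed plate 100 (x) by 186 (y) mm, y = -65 to +121 mm, top 15 mm above the bench. Fixed steel jaw at -y: inner face at y = -25 mm, 50 mm wide in x, 25 mm thick, top 40 mm above the bench. Blue sliding jaw at +y, white reading head at +x.
- head_window (a point): Round black window of the white reading head, at station x = +90 mm, y = 0, 45 mm above the bench, looking to the station's -x at the block. The head is a box 60 (x) by 110 (y) mm, 70 mm high, front face at station x = +92 mm.
- jaw (a joint): Opening of the sliding jaw (m), 0 to 0.035; it slides along the station's +y to open and stays where it is left (friction about 4 N). Its inner face is at station y = 23 mm + this value, so the 50 mm block held snug between both jaws gives about 0.002. Starts at 0.012 to 0.030.
- jaw_push (a point): Middle of the sliding jaw's outer (+y) face, 28 mm above the bench, the spot to push towards -y; moves with the jaw. The jaw is 50 mm wide in x, 40 mm thick in y, its top 40 mm above the bench.
- brick: Pressed tea block 50 (x) by 50 (y) by 70 (z) mm, 0.16 to 0.31 kg, standing on the bed. Origin: centre of its underside. Its +y side is bare dark tea, the rest cream paper (from above: a dark strip along the bare side), with a red disc on the -y side. It starts with the station's axes within 0.03 rad, bare side to the sliding jaw; seated after a quarter turn (clockwise from above) it is centred at station x = 0, y = 0.
- bare_face (a point): Centre of the block's bare dark side, 25 mm from the block's centre line, 35 mm above its underside.
- timer: Fixed timer unit, on the other side of the bench: green box 80 (x) by 70 (y) mm, 115 mm high, on a foot plate 10 mm thick that reaches 10 to 40 mm beyond it. Origin: centre of its underside, on the bench. Its dial turns on a level axis along y on the box's -y side, at x = 0, y = -55 mm, 85 mm above the bench; the dial's arm reaches to -x and carries the paddle.
- dial_wheel: The turning dial: white disc 60 mm across with a steel arm and the red press-down paddle at the arm's end. Origin on the turning axis (timer x = 0, y = -55 mm, 85 mm above the bench), axes those of the timer unit while at rest.
- paddle_top (a point): Centre of the upper (pressed) face of the red paddle, which is 36 mm long, 44 mm wide, 8 mm thick. It lies 100 mm along the arm from the dial's axis and 8 mm above the arm's mid-line. At rest the arm slopes up by 0.45 rad towards the timer's -x, this point 136 mm above the bench; it is level at joint 0.45; at the third click it slopes down by 0.45 rad, this point 49 mm above the bench.
- dial (a joint): Turn of the dial (rad): 0 at rest with the paddle up, grows as the paddle is pressed down. Clicks (detents) at 0.30, 0.60 and 0.90; the hard end stop is at 0.97, just past the third. The spring always returns it to 0 when let go. Force on the paddle: about 5 N at rest, 8 N at the third click, with click ripples of about 3 N.
- wrapped_cake: Loose paper-wrapped round tea cake, 184 mm across, 27 mm high, lying left on the bench; origin centre of its underside. Leave alone.
- bare_cake: Loose dark bare tea cake, 184 mm across, 27 mm high, lying right on the bench; origin centre of its underside. Leave alone.
- notebook: Dark notebook, 90 x 140 x 14 mm, lying at the right, on the robot's side of the work; origin centre of its underside. Leave alone.
- canister: Green steel canister, 72 mm across, 100 mm high, standing far right; origin centre of its underside. Leave alone.
Things that resemble listed ones, but are neither listed nor needed, are in the scene too. Leave any pink look-alike of the timer alone.

How it is judged:
On the way, in this order (a step that is already met when the one before it is completed fails the run):
1. the tea block stands turned between the closed jaws, bare side to the head (x of bare_face in the frame of station above 0.005 m and x of brick in the frame of station between -0.013 and 0.013 m and y of brick in the frame of station between -0.005 and 0.005 m and z of brick in the frame of station between 0.012 and 0.018 m and angle between brick's own z axis and vertical below 0.06 rad and angle between the y axis of brick and the x axis of station, either way round below 0.1 rad and value of joint jaw below 0.0055 m), for 0.3 s.
2. the dial is pressed into its third click (value of joint dial above 0.83 rad), for 0.3 s.
At the end, for the whole second after the job is handed in: Block upright on the bed, bare side to the head, within 13 mm (x) and 5 mm (y) of centred and 0.10 rad of square; sliding jaw within 3.5 mm of snug (joint under 0.0055); dial held in its third click (over 0.83 rad) by the gripper pressing the paddle with 2 to 30 N (all of step 1 and value of joint dial above 0.83 rad and contact force between the fingers and dial_wheel between 2 and 30 N); the arm keeps its last pose, push and grip.
It fails at once if a bystander (cake, notebook, canister) was shifted by more than 3 cm (distance of any of wrapped_cake, bare_cake, notebook, canister from where it was at the start of the episode above 0.03 m).
It fails at once if the paddle was forced (over 45 N) (contact force between anything else and dial_wheel above 45 N).
It also fails if it takes over 61 s, if anything falls off the work surface, if the arm or the gripper's body presses on something with over 40 N, if the wrist force passes 120 N, or if a joint passes its speed limit or range.

## Working session

There is one attempt and no reset: what is moved stays moved. The work goes in short steps, Python scripts to look and compute and a shell command to move; the robot and the scene stay as the last step left them, time stands still between calls to the robot, and variables do not carry over. Pictures are saved under pics/ and viewed, at most 10 in all, crops included, and the job is handed in when it is done.

```bash
mkdir -p pics; cat > h.py <<'E'
import numpy as np, cv2
from plant import manip, optics
from scipy.spatial.transform import Rotation as R
def ray(s,px):
    V=np.array(s["view"]);K=np.array(s["camera_matrix"])
    d=V[:3,:3].T@np.linalg.solve(K,[px[0],px[1],1.]);o=-V[:3,:3].T@V[:3,3];return o,d
def atz(s,px,z):
    o,d=ray(s,px);return o+d*(z-o[2])/d[2]
def proj(s,p):
    V=np.array(s["view"]);K=np.array(s["camera_matrix"])
    c=(V[:3,:3]@np.array(p).T).T+V[:3,3];q=(K@c.T).T;return q[...,:2]/q[...,2:]
def tri(s1,p1,s2,p2):
    o1,d1=ray(s1,p1);o2,d2=ray(s2,p2)
    t=np.linalg.lstsq(np.c_[d1,-d2],o2-o1,rcond=None)[0]
    a=o1+t[0]*d1;b=o2+t[1]*d2;return (a+b)/2,np.linalg.norm(a-b)
E
python3 - <<'E'
from h import *
np.set_printoptions(precision=4,suppress=True)
S={}
for c in ("top","side"):
    S[c]=optics.snapshot(c);cv2.imwrite(f"pics/{c}0.png",S[c]["image"][...,::-1])
    o,d=ray(S[c],[320,240]);print(c,o,d)
for n in ("station","head_window","jaw_push","brick","bare_face","timer","dial_wheel","paddle_top"):
    P={}
    for c in S:
        r=optics.pinpoint(c,n);P[c]=r
        print(n,c,[(np.round(x["xy"],1).tolist(),round(x["confidence"],2)) for x in r[:3]])
    if P["top"] and P["side"]:print("   tri",*tri(S["top"],P["top"][0]["xy"],S["side"],P["side"][0]["xy"]))
s=manip.observe();print(s["t"],s["position"],R.from_quat(s["tcp_rot"]).as_matrix(),s["force"],s["opening"])
E
```

```text
top [ 0.4222 -0.0111  1.9375] [ 0.0771 -0.0047 -0.997 ]
side [-0.5434  1.0698  0.9816] [ 0.6289 -0.6013 -0.4929]
station top [([265.8, 226.5], 0.56)]
station side [([273.2, 284.2], 0.57)]
   tri [0.6113 0.1527 0.0019] 0.002417506766405853
head_window top [([255.2, 197.9], 0.97)]
head_window side []
jaw_push top [([233.6, 238.9], 0.48), ([254.6, 199.1], 0.18)]
jaw_push side [([253.7, 293.6], 0.61)]
   tri [0.569  0.2516 0.0364] 0.0028282955367017622
brick top [([265.5, 228.0], 0.85), ([233.8, 236.4], 0.73)]
brick side [([272.1, 284.6], 0.56)]
   tri [0.6084 0.1555 0.0029] 0.00326581629798386
bare_face top [([253.2, 227.6], 0.81)]
bare_face side [([268.5, 274.8], 0.74)]
   tri [0.5989 0.1839 0.0544] 0.011604053696671578
timer top [([360.0, 246.5], 0.71), ([372.8, 165.5], 0.7), ([308.9, 300.8], 0.67)]
timer side [([365.5, 297.3], 0.92), ([362.7, 255.3], 0.76), ([316.2, 220.4], 0.67)]
   tri [ 0.5541 -0.169  -0.1661] 0.027953420849055492
dial_wheel top [([383.3, 250.8], 0.8), ([390.6, 168.2], 0.5)]
dial_wheel side [([381.9, 270.3], 0.73), ([375.5, 227.7], 0.51)]
   tri [ 0.5403 -0.2367 -0.0848] 0.015265806746766414
paddle_top top [([377.0, 278.7], 0.68), ([378.4, 192.0], 0.54), ([255.4, 197.8], 0.23)]
paddle_top side [([397.1, 271.8], 0.81), ([396.1, 224.7], 0.57), ([335.8, 195.7], 0.56)]
   tri [ 0.4502 -0.2088 -0.0366] 0.005843347641957809
0.9 [ 0.1497 -0.6068  0.4047] [[ 0.9709  0.2395  0.    ]
 [ 0.2395 -0.9709 -0.0001]
 [-0.      0.0001 -1.    ]] [-0.6028 -0.0945  0.9134] 0.9991006744836816
```

View pics/top0.png

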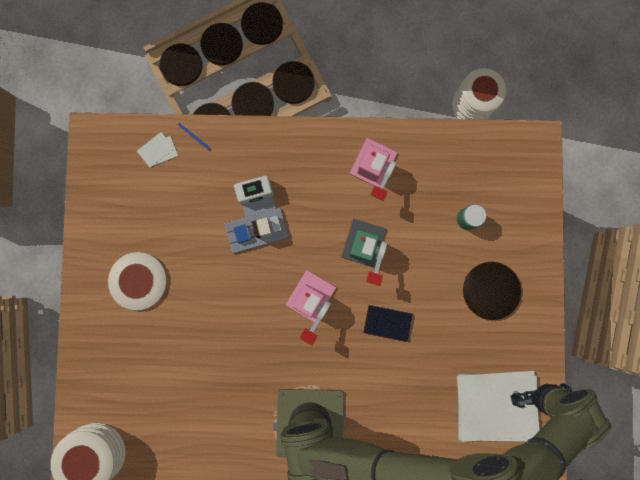

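View pics/side0.png

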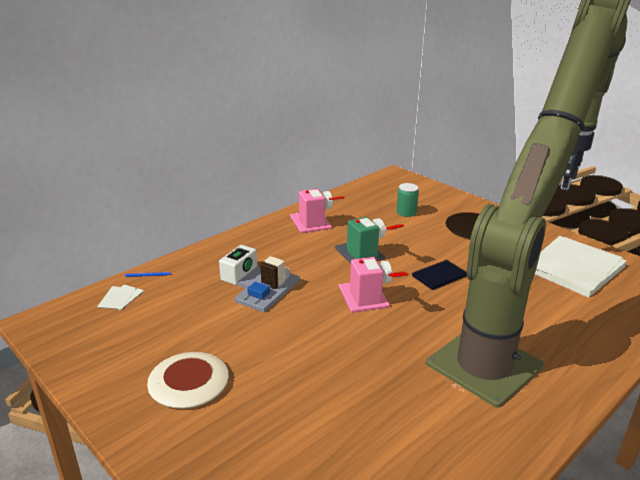

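The top view shows the station with the block at (265,228), the head at (255,190) and the blue jaw at (242,234). The green timer is at (365,243) with its red paddle at (375,279), and there are two pink look-alikes. Next I'll fit the poses.

```bash
cat > fit.py <<'E'
from h import *
from scipy.optimize import least_squares
np.set_printoptions(precision=4,suppress=True)
def T(p,q):
    c,s=np.cos(p[2]),np.sin(p[2]);return np.array([p[0]+c*q[0]-s*q[1],p[1]+s*q[0]+c*q[1],q[2]])
def blob(im,lo,hi,near,r=25):
    h=cv2.cvtColor(im,cv2.COLOR_RGB2HSV);m=cv2.inRange(h,lo,hi)
    w=np.zeros_like(m);cv2.circle(w,tuple(int(v) for v in near),r,255,-1);m&=w
    n,l,st,ce=cv2.connectedComponentsWithStats(m);i=1+np.argmax(st[1:,4]);return ce[i],st[i,4],(l==i)
def box(p,x0,x1,y0,y1,z):return [T(p,(a,b,z)) for a,b in((x0,y0),(x1,y0),(x1,y1),(x0,y1))]
def draw(S,im,p,boxes,k,off):
    for b in boxes:
        q=((proj(S,np.array(box(p,*b)))+.5-off)*k).astype(int);cv2.polylines(im,[q],True,(0,255,255),1)
def crop(S,c,r=40,k=8):
    off=np.array(c)-r;x,y=off.astype(int);off=np.array([x,y])
    return cv2.resize(S["image"][y:y+2*r,x:x+2*r,::-1],None,fx=k,fy=k,interpolation=cv2.INTER_CUBIC).copy(),off
E
python3 - <<'E'
from fit import *
S={c:optics.snapshot(c) for c in("top","side")}
t,s=S["top"],S["side"]
bl,n,m=blob(t["image"],(100,120,40),(125,255,255),(242,234));print("blue",bl,n)
bs,n2,_=blob(s["image"],(100,120,40),(125,255,255),(259,290));print("blue side",bs,n2)
def res(v):
    p=v[:3];j=v[3];e=[]
    def a(S,q,px,w):e.extend(w*(proj(S,T(p,q))-px))
    a(t,(0,0,0),(265.8,226.5),.5);a(s,(0,0,0),(273.2,284.2),.5)
    a(t,(0.09,0,.045),(255.2,197.9),1)
    a(t,(0,.043+j,.04),bl,1)
    a(t,(0,.063+j,.028),(233.6,238.9),.5);a(s,(0,.063+j,.028),(253.7,293.6),.5)
    a(t,(0,0,.015),(265.5,228),.5);a(s,(0,0,.015),(272.1,284.6),.5)
    a(t,(0,.025,.05),(253.2,227.6),.5);a(s,(0,.025,.05),(268.5,274.8),.5)
    return e
f=least_squares(res,[.61,.155,.2,.02],loss="soft_l1");print("station",f.x,np.round(f.fun,1))
pr,n,_=blob(t["image"],(0,150,90),(6,255,255),(375,279),14);prs,ns,_=blob(s["image"],(0,150,90),(6,255,255),(396,226),14)
print("red",pr,n,prs,ns,"tri",*tri(t,pr,s,prs))
def rt(v):
    e=[]
    def a(S,q,px,w):e.extend(w*(proj(S,T(v,q))-px))
    px=(-.0935,-.055,.132)
    a(t,px,pr,1);a(s,px,prs,.7);a(t,(0,0,0),(360,246.5),.5);a(s,(0,0,0),(362.7,255.3),.5)
    a(t,(0,-.055,.085),(383.3,250.8),.5);a(s,(0,-.055,.085),(375.5,227.7),.5)
    return e
g=least_squares(rt,[.58,-.15,-.2],loss="soft_l1");print("timer",g.x,np.round(g.fun,1))
p=f.x[:3];j=f.x[3]
bx=[(-.05,.05,-.065,.121,.015),(-.025,.025,.023+j,.063+j,.04),(-.025,.025,-.025,.025,.085),(.092,.152,-.055,.055,.07),(-.025,.025,-.05,-.025,.04)]
tx=[(-.04,.04,-.035,.035,.115),(-.113,-.079,-.077,-.033,.136)]
R_=[]
for c,a in(("top",(255,215)),("side",(265,275))):
    im,o=crop(S[c],a,36,8);im0=im.copy();draw(S[c],im,p,bx,8,o);R_.append(im[:,:])
cv2.imwrite("pics/st.png",cv2.resize(np.hstack(R_),(800,400)))
R_=[]
for c,a in(("top",(368,255)),("side",(370,240))):
    im,o=crop(S[c],a,36,8);draw(S[c],im,g.x,tx,8,o);R_.append(im)
cv2.imwrite("pics/ti.png",cv2.resize(np.hstack(R_),(800,400)))
E
```

```text
blue [241.1946 233.3135] 185
blue side [258.4255 289.8546] 282
station [0.6106 0.1549 0.3406 0.0343] [-0.2  0.3 -0.4  0.5  0.1  0.6 -0.3  0.3  0.9 -1.5  0.   0.3 -0.2 -0.7
  0.1 -1.9  1.6  0.2 -0.6 -0.1]
red [373.9806 278.3161] 155 [394.     226.7547] 53 tri [ 0.4507 -0.1813  0.132 ] 0.0002584742279279409
timer [ 0.5547 -0.1543 -0.2804] [ 0.   0.4  0.2  0.1  1.  -0.2 -1.3 -0.1 -1.  -0.6  0.5 -0.1]
```

View pics/st.png

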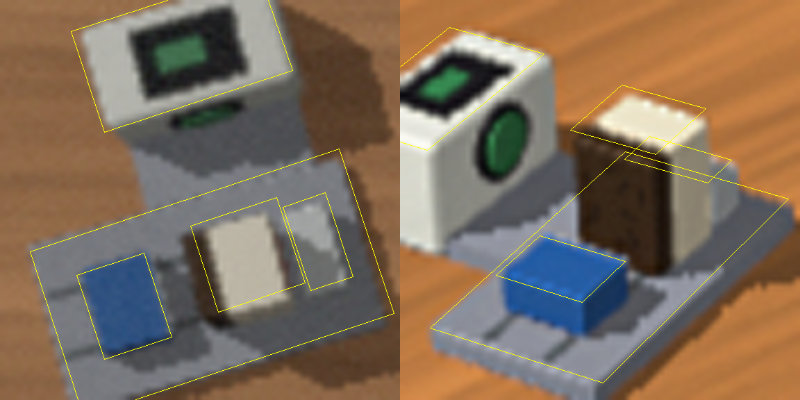

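View pics/ti.png

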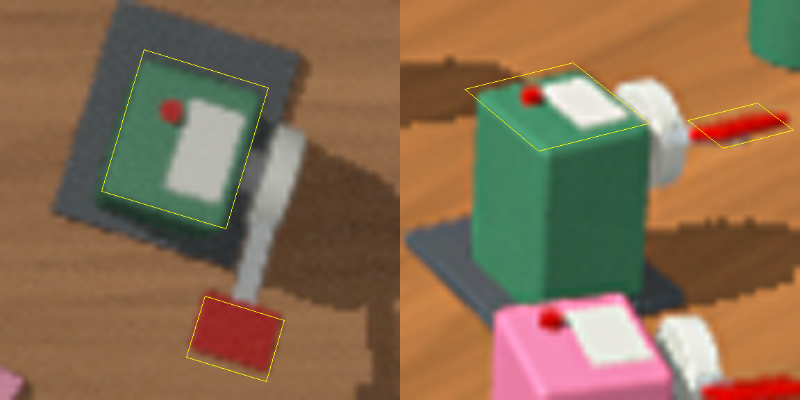

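The overlays nearly fit. The block sits a few mm towards station -x and the yaw looks slightly too large, so I'll refine by edge alignment.

```bash
cat >> fit.py <<'E'
from scipy.optimize import differential_evolution
from scipy.ndimage import map_coordinates
def edgefit(Ss,boxes,p0,rng=(.015,.015,.08)):
    G=[]
    for S in Ss:
        im=cv2.GaussianBlur(S["image"],(0,0),.8).astype(np.float32)
        G.append([np.minimum(v,60) for v in(np.abs(cv2.Sobel(im,cv2.CV_32F,1,0)/8).sum(2),np.abs(cv2.Sobel(im,cv2.CV_32F,0,1)/8).sum(2))])
    u=np.linspace(.04,.96,40)[:,None]
    def cost(p):
        v=0
        for S,(gx,gy) in zip(Ss,G):
            for b in boxes:
                q=proj(S,np.array(box(p,*b)))
                for i in range(4):
                    a,c=q[i],q[(i+1)%4];d=(c-a)/np.linalg.norm(c-a);l=a+(c-a)*u
                    gxx=map_coordinates(gx,[l[:,1],l[:,0]],order=1);gyy=map_coordinates(gy,[l[:,1],l[:,0]],order=1)
                    v-=np.mean(np.abs(d[1])*gxx+np.abs(d[0])*gyy)
        return v
    r=differential_evolution(cost,[(a-w,a+w) for a,w in zip(p0,rng)],seed=1,tol=1e-6);return r.x,r.fun
E
python3 - <<'E'
from fit import *
S={c:optics.snapshot(c) for c in("top","side")}
A=[S["top"],S["side"]];p0=[.6106,.1549,.33]
BED=[(-.05,.05,-.065,.121,.015),(.092,.152,-.055,.055,.07)]
for ss in(A,A[:1],A[1:]):print("station",*edgefit(ss,BED,p0))
p,_=edgefit(A,BED,p0)
BR=[(-.025,.025,-.025,.025,.085)]
for ss in(A,A[:1]):
    b,c=edgefit(ss,BR,p,(.015,.015,.06));print("brick",b,c)
b,_=edgefit(A,BR,p,(.015,.015,.06))
j,c=edgefit(A,[(-.025,.025,.043-.02,.043+.02,.04)],T(p,(0,.02,0))[:2].tolist()+[p[2]],(.02,.02,.01))
c_,s_=np.cos(p[2]),np.sin(p[2]);Ri=np.array([[c_,s_],[-s_,c_]])
print("brick in st",Ri@(b[:2]-p[:2]),b[2]-p[2],"jaw",Ri@(j[:2]-p[:2]))
TI=[(-.04,.04,-.035,.035,.115)]
g0=[.5547,-.1543,-.28]
for ss in(A,A[:1]):
    g,_=edgefit(ss,TI+[(-.113,-.079,-.077,-.033,.136)][:0],g0,(.015,.015,.1));print("timer",g,"paddle",T(g,(-.0935,-.055,.132)),"3rd",T(g,(-.0866,-.055,.049)))
R_=[]
im,o=crop(A[0],(255,215),36,8);draw(A[0],im,p,BED,8,o);draw(A[0],im,b,BR,8,o);draw(A[0],im,j,[(-.025,.025,.023,.063,.04)],8,o);R_.append(im)
im,o=crop(A[1],(265,275),36,8);draw(A[1],im,p,BED,8,o);draw(A[1],im,b,BR,8,o);draw(A[1],im,j,[(-.025,.025,.023,.063,.04)],8,o);R_.append(im)
cv2.imwrite("pics/st2.png",cv2.resize(np.hstack(R_),(800,400)))
E
```

```text
station [0.6063 0.1576 0.2931] -697.9523127090591
station [0.6075 0.1576 0.2916] -362.3972999293418
station [0.6039 0.1588 0.2962] -361.7768183999858
brick [0.6018 0.1616 0.3078] -421.7668767311219
brick [0.6024 0.1618 0.311 ] -210.69510903545572
brick in st [-0.003   0.0052] 0.014719886421951545 jaw [-0.0004  0.0292]
timer [ 0.5524 -0.1497 -0.2799] paddle [ 0.4473 -0.1767  0.132 ] 3rd [ 0.454  -0.1786  0.049 ]
timer [ 0.5397 -0.1444 -0.2919] paddle [ 0.4343 -0.1702  0.132 ] 3rd [ 0.4409 -0.1722  0.049 ]
```

View pics/st2.png

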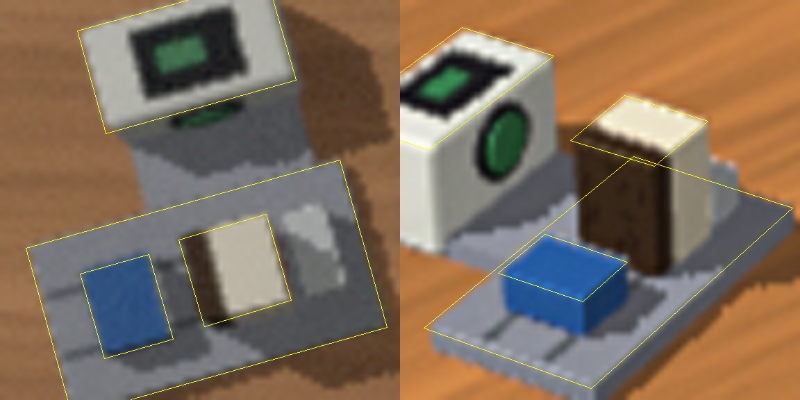

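```bash
cat > to.py <<'E'
import sys
from h import *
# usage: to.py x y z yawdeg(tool y axis, world); prints rel move in tool axes
x,y,z,a=map(float,sys.argv[1:5]);s=manip.observe();M=R.from_quat(s["tcp_rot"]).as_matrix()
d=M.T@(np.array([x,y,z])-s["position"])*1e3
cur=np.degrees(np.arctan2(M[1,1],M[0,1]));t=-((a-cur+180)%360-180)
print("d",np.round(d,1),"turn",round(t,1),"| t",round(s["t"],2),"pos",np.round(s["position"],4),"tilt",np.round(M[:,2],3),"q",np.round(s["joint_pos"],2),"F",np.round(s["force"],1),"op",round(s["opening"],3),"g",round(s["gripper_force"],1))
E
python3 -m handwheel '[{"dx":31,"dy":-32,"turn":-1},{"dx":62,"dy":-64,"turn":-2},{"dx":90,"dy":-92,"turn":-4},{"dx":118,"dy":-120,"turn":-4},{"dx":146,"dy":-150,"turn":-4},{"dx":174,"dy":-178,"turn":-4},{"dx":202,"dy":-207,"turn":-4},{"dx":230,"dy":-235,"turn":-4},{"dx":258,"dy":-264,"turn":-4},{"dx":286,"dy":-292,"turn":-4}]'
python3 to.py .602 .1605 .40 -72.4
```

```text
d [ 622.9 -636.7    4.7] turn -3.7 | t 1.1 pos [ 0.1497 -0.6068  0.4047] tilt [ 0. -0. -1.] q [ 1.36  0.69 -0.19  1.57  0.16  0.9  -0.22] F [ 0.2  1.1 -0. ] op 0.998 g 0.0schema error: expected keys dx, dy, dz, turn, hand
```

```bash
python3 -m handwheel '[{"dx":31,"dy":-32,"dz":0,"turn":-1,"hand":100},{"dx":62,"dy":-64,"dz":0,"turn":-2,"hand":100},{"dx":90,"dy":-92,"dz":0,"turn":-4,"hand":100},{"dx":118,"dy":-120,"dz":0,"turn":-4,"hand":100},{"dx":146,"dy":-150,"dz":0,"turn":-4,"hand":100},{"dx":174,"dy":-178,"dz":0,"turn":-4,"hand":100},{"dx":202,"dy":-207,"dz":0,"turn":-4,"hand":100},{"dx":230,"dy":-235,"dz":0,"turn":-4,"hand":100},{"dx":258,"dy":-264,"dz":0,"turn":-4,"hand":100},{"dx":286,"dy":-292,"dz":0,"turn":-4,"hand":100}]'
python3 to.py .602 .1605 .40 -72.4
```

```text
t: 1.93
position: [0.3581, -0.2531, 0.405]
tcp_rot: [0.988, 0.155, 0.0, 0.0]
force: [0.3, 0.1, -0.3]
opening: 1.0
gripper_force: 0.0
d [ 358.9 -318.9    5. ] turn 0.2 | t 1.93 pos [ 0.3581 -0.2531  0.405 ] tilt [ 0.001 -0.    -1.   ] q [ 0.63  0.46 -0.18  2.1   0.14  0.59 -0.91] F [ 0.3  0.1 -0.3] op 1.0 g 0.0
```

```bash
python3 -m handwheel '[{"dx":30,"dy":-27,"dz":0,"turn":0,"hand":100},{"dx":60,"dy":-54,"dz":0,"turn":0,"hand":100},{"dx":90,"dy":-80,"dz":0,"turn":0,"hand":100},{"dx":120,"dy":-107,"dz":0,"turn":0,"hand":100},{"dx":150,"dy":-134,"dz":0,"turn":0,"hand":100},{"dx":180,"dy":-160,"dz":0,"turn":0,"hand":100},{"dx":210,"dy":-187,"dz":0,"turn":0,"hand":100},{"dx":240,"dy":-214,"dz":0,"turn":0,"hand":100},{"dx":270,"dy":-240,"dz":0,"turn":0,"hand":100},{"dx":300,"dy":-267,"dz":30,"turn":0,"hand":100}]' >/dev/null
python3 to.py .602 .1605 .30 -72.4
```

```text
d [ 60.6 -55.4  84.2] turn 0.3 | t 2.77 pos [0.5606 0.0889 0.3835] tilt [ 0.011  0.003 -1.   ] q [-0.16  0.64 -0.12  1.77  0.11  0.73 -1.6 ] F [ 1.3 -0.1  1.3] op 1.002 g 0.0
```

```bash
python3 -m handwheel '[{"dx":20,"dy":-18,"dz":0,"turn":-7,"hand":100},{"dx":40,"dy":-37,"dz":0,"turn":-14,"hand":100},{"dx":60,"dy":-55,"dz":0,"turn":-21,"hand":100},{"dx":61,"dy":-55,"dz":0,"turn":-28,"hand":100},{"dx":61,"dy":-55,"dz":0,"turn":-35,"hand":100},{"dx":61,"dy":-55,"dz":0,"turn":-42,"hand":100},{"dx":61,"dy":-55,"dz":0,"turn":-49,"hand":100},{"dx":61,"dy":-55,"dz":0,"turn":-56,"hand":100},{"dx":61,"dy":-55,"dz":0,"turn":-63,"hand":100},{"dx":61,"dy":-55,"dz":0,"turn":-70,"hand":100}]' >/dev/null
python3 -m handwheel '[{"dx":0,"dy":0,"dz":0,"turn":-7,"hand":100},{"dx":0,"dy":0,"dz":0,"turn":-14,"hand":100},{"dx":0,"dy":0,"dz":0,"turn":-21,"hand":100},{"dx":0,"dy":0,"dz":0,"turn":-28,"hand":100},{"dx":0,"dy":0,"dz":0,"turn":-35,"hand":100},{"dx":0,"dy":0,"dz":0,"turn":-42,"hand":100},{"dx":0,"dy":0,"dz":0,"turn":-49,"hand":100},{"dx":0,"dy":0,"dz":0,"turn":-56,"hand":100},{"dx":0,"dy":0,"dz":0,"turn":-63,"hand":100},{"dx":0,"dy":0,"dz":0,"turn":-70,"hand":100}]' >/dev/null
python3 to.py .602 .1605 .30 107.6
```

```text
d [-1.2  5.2 79.8] turn -39.4 | t 4.43 pos [0.599  0.1561 0.3798] tilt [ 0. -0. -1.] q [ 0.09  0.81 -0.8   1.59  0.65  1.02  0.28] F [ 1.1 -0.1 -0.6] op 0.998 g 0.0
```

```bash
python3 -m handwheel '[{"dx":0,"dy":1,"dz":10,"turn":-7,"hand":100},{"dx":0,"dy":2,"dz":25,"turn":-14,"hand":100},{"dx":-1,"dy":4,"dz":40,"turn":-21,"hand":100},{"dx":-1,"dy":5,"dz":55,"turn":-28,"hand":100},{"dx":-1,"dy":5,"dz":70,"turn":-35,"hand":100},{"dx":-1,"dy":5,"dz":80,"turn":-39.4,"hand":100},{"dx":-1,"dy":5,"dz":80,"turn":-39.4,"hand":100}]' >/dev/null
python3 to.py .602 .1605 .213 107.6
```

```text
d [-1.4  0.7 84.2] turn -0.3 | t 5.02 pos [0.6012 0.1595 0.2972] tilt [-0.004 -0.002 -1.   ] q [ 0.12  0.97 -0.89  1.64  0.88  0.98  0.79] F [-0.1  0.7 -0.5] op 1.002 g 0.0
```

```bash
python3 -m handwheel '[{"dx":-1,"dy":1,"dz":20,"turn":0,"hand":100},{"dx":-1,"dy":1,"dz":40,"turn":0,"hand":100},{"dx":-1,"dy":1,"dz":60,"turn":0,"hand":100},{"dx":-1,"dy":1,"dz":75,"turn":0,"hand":100},{"dx":-1,"dy":1,"dz":84,"turn":0,"hand":100},{"dx":-1,"dy":1,"dz":84,"turn":0,"hand":100}]' >/dev/null
python3 to.py .602 .1605 .213 107.6
python3 -m handwheel '[{"dx":0,"dy":0,"dz":0,"turn":0,"hand":30},{"dx":0,"dy":0,"dz":0,"turn":0,"hand":30},{"dx":0,"dy":0,"dz":0,"turn":0,"hand":30},{"dx":0,"dy":0,"dz":0,"turn":0,"hand":30},{"dx":0,"dy":0,"dz":0,"turn":0,"hand":30},{"dx":0,"dy":0,"dz":0,"turn":0,"hand":30},{"dx":0,"dy":0,"dz":0,"turn":0,"hand":30},{"dx":0,"dy":0,"dz":0,"turn":0,"hand":30}]' 40 >/dev/null
python3 to.py .602 .1605 .213 107.6
```

```text
d [ 0.2 -0.9  1.3] turn -0.4 | t 5.52 pos [0.6019 0.1614 0.2143] tilt [-0.002 -0.002 -1.   ] q [ 0.08  1.07 -0.81  1.67  0.99  0.86  0.7 ] F [-0.5 -0.2 -0.7] op 1.002 g 0.0
d [ 1.4 -1.2  4.3] turn -0.4 | t 6.18 pos [0.603  0.1621 0.2173] tilt [ 0.002  0.001 -1.   ] q [ 0.08  1.07 -0.81  1.67  0.99  0.87  0.7 ] F [-0.8 -1.9  6.6] op 0.581 g 42.2
```

```bash
python3 -m handwheel '[{"dx":0,"dy":0,"dz":-8,"turn":0,"hand":30},{"dx":0,"dy":0,"dz":-20,"turn":0,"hand":30},{"dx":0,"dy":0,"dz":-35,"turn":0,"hand":30},{"dx":0,"dy":0,"dz":-50,"turn":0,"hand":30},{"dx":0,"dy":0,"dz":-62,"turn":0,"hand":30},{"dx":0,"dy":0,"dz":-65,"turn":0,"hand":30},{"dx":0,"dy":0,"dz":-65,"turn":6,"hand":30},{"dx":0,"dy":0,"dz":-65,"turn":13,"hand":30},{"dx":0,"dy":0,"dz":-65,"turn":20,"hand":30},{"dx":0,"dy":0,"dz":-65,"turn":27,"hand":30}]' >/dev/null
python3 -m handwheel '[{"dx":0,"dy":0,"dz":0,"turn":7,"hand":30},{"dx":0,"dy":0,"dz":0,"turn":14,"hand":30},{"dx":0,"dy":0,"dz":0,"turn":21,"hand":30},{"dx":0,"dy":0,"dz":0,"turn":28,"hand":30},{"dx":0,"dy":0,"dz":0,"turn":35,"hand":30},{"dx":0,"dy":0,"dz":0,"turn":42,"hand":30},{"dx":0,"dy":0,"dz":0,"turn":49,"hand":30},{"dx":0,"dy":0,"dz":0,"turn":56,"hand":30},{"dx":0,"dy":0,"dz":0,"turn":62,"hand":30},{"dx":0,"dy":0,"dz":0,"turn":63,"hand":30}]' >/dev/null
python3 to.py .606 .1575 .28 16.8
python3 - <<'E'
from fit import *
S=[optics.snapshot(c) for c in("top","side")]
p=[.6063,.1576,.2931]
ims=[]
for s,a in zip(S,((255,215),(265,265))):
    im,o=crop(s,a,36,8);ims.append(im)
cv2.imwrite("pics/lift.png",cv2.resize(np.hstack(ims),(800,400)))
E
```

```text
d [-5.7  2.4  1.1] turn 0.3 | t 7.85 pos [0.6021 0.1622 0.2811] tilt [ 0. -0. -1.] q [-0.07  0.88 -0.5   1.66  0.58  0.75 -0.55] F [-0.7  0.8 -0.3] op 0.576 g 41.5
```

View pics/lift.png

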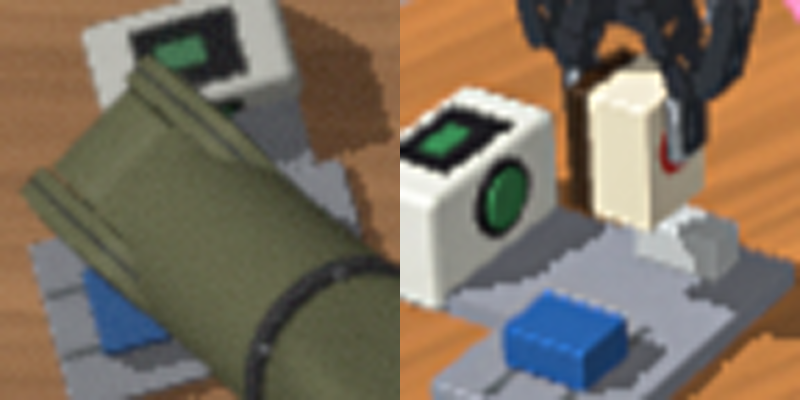

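The block is lifted with its dark side facing the head and the red disc facing away. I'll set it down a few mm towards the blue jaw so it clears the fixed jaw.

```bash
python3 -m handwheel '[{"dx":-1,"dy":2.7,"dz":5,"turn":0.3,"hand":30},{"dx":-1,"dy":2.7,"dz":18,"turn":0.3,"hand":30},{"dx":-1,"dy":2.7,"dz":32,"turn":0.3,"hand":30},{"dx":-1,"dy":2.7,"dz":45,"turn":0.3,"hand":30},{"dx":-1,"dy":2.7,"dz":55,"turn":0.3,"hand":30},{"dx":-1,"dy":2.7,"dz":60,"turn":0.3,"hand":30},{"dx":-1,"dy":2.7,"dz":62,"turn":0.3,"hand":30},{"dx":-1,"dy":2.7,"dz":62,"turn":0.3,"hand":30}]'
python3 to.py .605 .162 .217 16.8
```

```text
t: 8.62
position: [0.6049, 0.1618, 0.2183]
tcp_rot: [0.595, 0.804, -0.0, -0.0]
force: [-0.0, -0.7, -2.3]
opening: 0.581
gripper_force: 41.9
d [0.2 0.2 1.3] turn 0.2 | t 8.62 pos [0.6049 0.1618 0.2183] tilt [-0.001 -0.    -1.   ] q [-0.09  0.97 -0.45  1.67  0.63  0.64 -0.59] F [-0.  -0.7 -2.3] op 0.581 g 41.9
```

```bash
python3 -m handwheel '[{"dx":0,"dy":0,"dz":1,"turn":0,"hand":30},{"dx":0,"dy":0,"dz":2,"turn":0,"hand":30},{"dx":0,"dy":0,"dz":2,"turn":0,"hand":30}]'
python3 to.py .605 .162 .217 16.8
```

```text
t: 8.87
position: [0.6056, 0.1619, 0.2174]
tcp_rot: [0.595, 0.804, 0.001, 0.0]
force: [0.6, -0.4, -1.6]
opening: 0.583
gripper_force: 41.7
d [ 0.3 -0.5  0.4] turn 0.2 | t 8.87 pos [0.6056 0.1619 0.2174] tilt [ 0.002  0.001 -1.   ] q [-0.09  0.98 -0.44  1.67  0.64  0.64 -0.59] F [ 0.6 -0.4 -1.6] op 0.583 g 41.7
```

```bash
python3 -m handwheel '[{"dx":0,"dy":0,"dz":1,"turn":0,"hand":30},{"dx":0,"dy":0,"dz":2,"turn":0,"hand":30},{"dx":0,"dy":0,"dz":2,"turn":0,"hand":30}]' | grep -E "pos|force"
python3 -m handwheel '[{"dx":0,"dy":0,"dz":1,"turn":0,"hand":30},{"dx":0,"dy":0,"dz":1,"turn":0,"hand":30}]'| grep -E "pos|force"
```

```text
position: [0.6055, 0.1621, 0.2173]
force: [-2.9, -1.1, 13.5]
gripper_force: 43.1
position: [0.6055, 0.1621, 0.2172]
force: [-5.1, -1.7, 19.9]
gripper_force: 43.9
```

```bash
python3 -m handwheel '[{"dx":0,"dy":0,"dz":-2,"turn":0,"hand":30},{"dx":0,"dy":0,"dz":-2,"turn":0,"hand":65},{"dx":0,"dy":0,"dz":-2,"turn":0,"hand":75},{"dx":0,"dy":0,"dz":-2,"turn":0,"hand":100},{"dx":0,"dy":0,"dz":-2,"turn":0,"hand":100},{"dx":0,"dy":0,"dz":-2,"turn":0,"hand":100},{"dx":0,"dy":0,"dz":-20,"turn":0,"hand":100},{"dx":0,"dy":0,"dz":-50,"turn":0,"hand":100},{"dx":0,"dy":0,"dz":-85,"turn":0,"hand":100},{"dx":0,"dy":0,"dz":-110,"turn":0,"hand":50}]'| grep -E "pos|force|open"
python3 - <<'E'
from fit import *
p=np.array([.6063,.1576,.2931])
# push start: station y of finger centre, behind jaw face (63+29=92) 
for y in(.122,.110,.105,.075,.07):print(y,T(p,(0,y,0)))
E
python3 to.py .5707 .2744 .30 106.8
```

```text
position: [0.6054, 0.1621, 0.3259]
force: [0.7, -0.1, 1.4]
opening: 0.885
gripper_force: 0.0
0.122 [0.5711 0.2744 0.    ]
0.11 [0.5745 0.2629 0.    ]
0.105 [0.576  0.2581 0.    ]
0.075 [0.5846 0.2294 0.    ]
0.07 [0.5861 0.2246 0.    ]
d [117.5  -0.5  26. ] turn -89.8 | t 10.12 pos [0.6054 0.1621 0.3259] tilt [ 0.001  0.001 -1.   ] q [-0.05  0.83 -0.54  1.62  0.53  0.84 -0.51] F [ 0.7 -0.1  1.4] op 0.885 g 0.0
```

```bash
python3 -m handwheel '[{"dx":25,"dy":0,"dz":0,"turn":0,"hand":0},{"dx":50,"dy":0,"dz":0,"turn":0,"hand":0},{"dx":80,"dy":0,"dz":0,"turn":0,"hand":0},{"dx":105,"dy":0,"dz":0,"turn":0,"hand":0},{"dx":118,"dy":0,"dz":0,"turn":0,"hand":0},{"dx":118,"dy":0,"dz":20,"turn":0,"hand":0},{"dx":118,"dy":0,"dz":50,"turn":0,"hand":0},{"dx":118,"dy":0,"dz":80,"turn":0,"hand":0},{"dx":118,"dy":0,"dz":100,"turn":0,"hand":0},{"dx":118,"dy":0,"dz":100,"turn":0,"hand":0}]'| grep -E "pos|force|open"
python3 to.py .5711 .2744 .194 16.8
python3 - <<'E'
from fit import *
ims=[]
for c,a in(("top",(250,222)),("side",(262,270))):
    s=optics.snapshot(c);im,o=crop(s,a,38,8);draw(s,im,[.6063,.1576,.2931],[(-.025,.025,-.025,.025,.085)],8,o);ims.append(im)
cv2.imwrite("pics/push0.png",cv2.resize(np.hstack(ims),(800,400)))
E
```

```text
position: [0.5695, 0.2725, 0.2192]
force: [-0.9, 0.0, -0.2]
opening: 0.002
gripper_force: 0.0
d [ 1.5  2.3 25.1] turn 0.1 | t 10.95 pos [0.5695 0.2725 0.2192] tilt [-0.007 -0.006 -1.   ] q [-0.28  0.98 -0.44  1.65  0.61  0.66 -0.75] F [-0.9  0.  -0.2] op 0.002 g 0.0
```

View pics/push0.png

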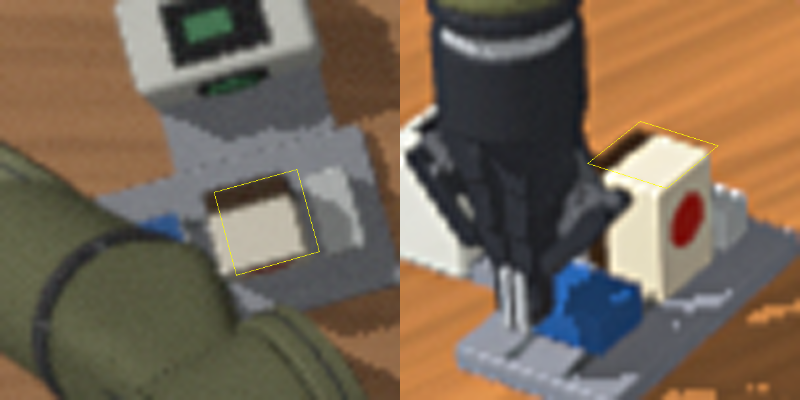

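```bash
python3 -m handwheel '[{"dx":1,"dy":2,"dz":10,"turn":0,"hand":0},{"dx":1,"dy":2,"dz":18,"turn":0,"hand":0},{"dx":1,"dy":2,"dz":22,"turn":0,"hand":0},{"dx":1,"dy":2,"dz":24,"turn":0,"hand":0},{"dx":1,"dy":2,"dz":24,"turn":0,"hand":0}]'| grep -E "force"
python3 to.py .5841 .2303 .194 16.8
```

```text
force: [-0.5, -0.3, 0.5]
gripper_force: 0.0
d [-47.2  -2.    5.6] turn 0.2 | t 11.47 pos [0.5723 0.276  0.1995] tilt [-0. -0. -1.] q [-0.3   1.01 -0.42  1.65  0.63  0.63 -0.77] F [-0.5 -0.3  0.5] op 0.0 g 0.0
```

```bash
python3 -m handwheel '[{"dx":0,"dy":-1,"dz":3,"turn":0,"hand":0},{"dx":-4,"dy":-2,"dz":5,"turn":0,"hand":0},{"dx":-8,"dy":-2,"dz":5,"turn":0,"hand":0},{"dx":-12,"dy":-2,"dz":5,"turn":0,"hand":0},{"dx":-16,"dy":-2,"dz":5,"turn":0,"hand":0},{"dx":-20,"dy":-2,"dz":5,"turn":0,"hand":0},{"dx":-24,"dy":-2,"dz":5,"turn":0,"hand":0},{"dx":-28,"dy":-2,"dz":5,"turn":0,"hand":0},{"dx":-32,"dy":-2,"dz":5,"turn":0,"hand":0},{"dx":-36,"dy":-2,"dz":5,"turn":0,"hand":0}]'| grep -E "pos|force"
python3 to.py .5841 .2303 .194 16.8
```

```text
position: [0.5807, 0.2421, 0.195]
force: [-1.9, 4.3, -0.1]
gripper_force: 2.3
d [-12.3  -0.2   1. ] turn 0.2 | t 12.3 pos [0.5807 0.2421 0.195 ] tilt [-0.     0.002 -1.   ] q [-0.24  1.01 -0.42  1.67  0.65  0.61 -0.73] F [-1.9  4.3 -0.1] op -0.004 g 2.3
```

Pushing at about 4.7 N, which matches the jaw's friction. I'll continue in small steps.

```bash
python3 -m handwheel '[{"dx":-2,"dy":0,"dz":0,"turn":0,"hand":0},{"dx":-4,"dy":0,"dz":0,"turn":0,"hand":0},{"dx":-6,"dy":0,"dz":0,"turn":0,"hand":0},{"dx":-8,"dy":0,"dz":0,"turn":0,"hand":0}]'| grep -E "pos|force"
python3 -m handwheel '[{"dx":-2,"dy":0,"dz":0,"turn":0,"hand":0},{"dx":-2,"dy":0,"dz":0,"turn":0,"hand":0}]'| grep -E "pos|force"
python3 -m handwheel '[{"dx":-2,"dy":0,"dz":0,"turn":0,"hand":0},{"dx":-2,"dy":0,"dz":0,"turn":0,"hand":0}]'| grep -E "pos|force"
```

```text
position: [0.5832, 0.2339, 0.195]
force: [-2.1, 4.7, 0.8]
gripper_force: 2.7
position: [0.5839, 0.2317, 0.1949]
force: [-1.1, 3.9, 0.3]
gripper_force: 2.2
position: [0.5844, 0.2299, 0.1949]
force: [-1.9, 3.6, 0.4]
gripper_force: 2.3
```

```bash
for i in 1; do python3 -m handwheel '[{"dx":-2,"dy":0,"dz":0,"turn":0,"hand":0},{"dx":-2,"dy":0,"dz":0,"turn":0,"hand":0}]'| grep -E "pos|force"
python3 -m handwheel '[{"dx":-2,"dy":0,"dz":0,"turn":0,"hand":0},{"dx":-2,"dy":0,"dz":0,"turn":0,"hand":0}]'| grep -E "pos|force"
done
python3 - <<'E'
from fit import *
ims=[]
for c,a in(("top",(250,222)),("side",(262,270))):
    s=optics.snapshot(c);im,o=crop(s,a,38,8);draw(s,im,[.6063,.1576,.2931],[(-.025,.025,-.025,.025,.085)],8,o);ims.append(im)
cv2.imwrite("pics/push1.png",cv2.resize(np.hstack(ims),(800,400)))
E
```

```text
position: [0.585, 0.2279, 0.1949]
force: [-1.7, 4.9, 0.4]
gripper_force: 2.4
position: [0.5853, 0.2268, 0.195]
force: [-2.5, 5.5, -0.3]
gripper_force: 3.2
```

View pics/push1.png

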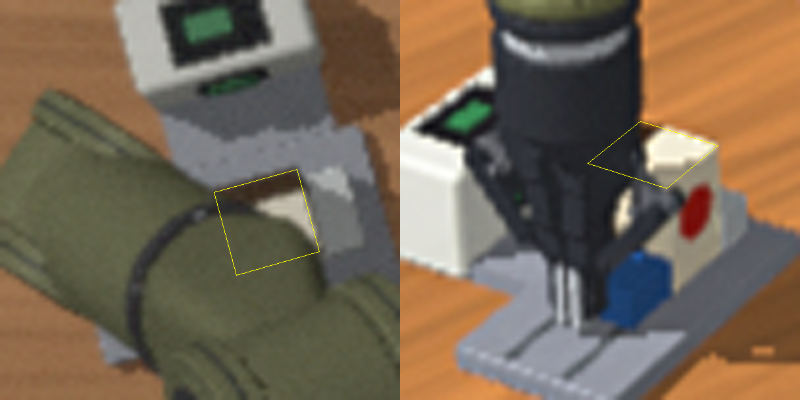

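```bash
for i in 1; do python3 -m handwheel '[{"dx":-2,"dy":0,"dz":0,"turn":0,"hand":0},{"dx":-2,"dy":0,"dz":0,"turn":0,"hand":0}]'| grep -E "pos|force"
python3 -m handwheel '[{"dx":-2,"dy":0,"dz":0,"turn":0,"hand":0},{"dx":-2,"dy":0,"dz":0,"turn":0,"hand":0}]'| grep -E "pos|force"
done
```

```text
position: [0.5854, 0.2264, 0.195]
force: [-2.7, 7.8, -0.1]
gripper_force: 4.6
position: [0.5854, 0.2259, 0.1951]
force: [-4.4, 11.6, -0.8]
gripper_force: 5.9
```

```bash
python3 -m handwheel '[{"dx":-1,"dy":0,"dz":0,"turn":0,"hand":0},{"dx":-1,"dy":0,"dz":0,"turn":0,"hand":0}]'| grep -E "pos|force"
python3 -m handwheel '[{"dx":6,"dy":0,"dz":0,"turn":0,"hand":0},{"dx":12,"dy":0,"dz":0,"turn":0,"hand":0},{"dx":18,"dy":0,"dz":0,"turn":0,"hand":0},{"dx":18,"dy":0,"dz":-30,"turn":0,"hand":0},{"dx":18,"dy":0,"dz":-70,"turn":0,"hand":0},{"dx":18,"dy":0,"dz":-110,"turn":0,"hand":0},{"dx":18,"dy":0,"dz":-150,"turn":0,"hand":0},{"dx":18,"dy":0,"dz":-190,"turn":0,"hand":0},{"dx":18,"dy":0,"dz":-205,"turn":0,"hand":0},{"dx":18,"dy":0,"dz":-205,"turn":0,"hand":0}]'| grep -E "pos|force"
python3 to.py .446 -.180 .40 74
```

```text
position: [0.5855, 0.2257, 0.1951]
force: [-3.9, 12.9, -1.2]
gripper_force: 6.5
position: [0.5832, 0.2381, 0.4049]
force: [-0.3, -0.7, 0.5]
gripper_force: 0.0
d [-360.5 -252.4    2.9] turn -57.2 | t 14.73 pos [0.5832 0.2381 0.4049] tilt [ 0.009  0.002 -1.   ] q [-0.15  0.74 -0.58  1.54  0.46  0.99 -0.57] F [-0.3 -0.7  0.5] op -0.001 g 0.0
```

```bash
python3 -m handwheel '[{"dx":-20,"dy":-14,"dz":0,"turn":-6,"hand":0},{"dx":-45,"dy":-32,"dz":0,"turn":-12,"hand":0},{"dx":-70,"dy":-49,"dz":0,"turn":-18,"hand":0},{"dx":-97,"dy":-68,"dz":0,"turn":-24,"hand":0},{"dx":-124,"dy":-87,"dz":0,"turn":-30,"hand":0},{"dx":-151,"dy":-106,"dz":0,"turn":-36,"hand":0},{"dx":-178,"dy":-125,"dz":0,"turn":-42,"hand":0},{"dx":-205,"dy":-144,"dz":0,"turn":-48,"hand":0},{"dx":-232,"dy":-162,"dz":0,"turn":-54,"hand":0},{"dx":-259,"dy":-181,"dz":0,"turn":-57,"hand":0}]'| grep -E "pos|force"
python3 to.py .446 -.180 .36 74
python3 - <<'E'
from fit import *
S=[optics.snapshot(c) for c in("top","side")]
p=np.array([.6063,.1576,.2931]);c_,s_=np.cos(p[2]),np.sin(p[2]);Ri=np.array([[c_,s_],[-s_,c_]])
b,f=edgefit(S,[(-.025,.025,-.025,.025,.085)],p,(.015,.015,.06));print("brick",Ri@(b[:2]-p[:2]),b[2]-p[2],f)
j,f=edgefit(S,[(-.025,.025,.023,.063,.04)],p,(.012,.012,.02));print("jaw",Ri@(j[:2]-p[:2]),f)
ims=[]
for s,a in zip(S,((250,222),(262,270))):
    im,o=crop(s,a,38,8);draw(s,im,p,[(-.025,.025,-.025,.025,.085),(-.025,.025,.025,.065,.04)],8,o);ims.append(im)
cv2.imwrite("pics/seat.png",cv2.resize(np.hstack(ims),(800,400)))
E
```

```text
position: [0.4832, -0.0648, 0.3986]
force: [0.3, -0.6, -0.4]
gripper_force: 0.0
d [   4.2 -120.8   38.9] turn 0.2 | t 15.57 pos [ 0.4832 -0.0648  0.3986] tilt [-0.003 -0.002 -1.   ] q [ 0.59  0.66 -0.91  1.96  0.68  0.87  0.61] F [ 0.3 -0.6 -0.4] op 0.0 g 0.0
brick [ 0.0009 -0.0008] -0.0312247926861296 -492.10907863312286
jaw [-0.0015  0.0019] -346.88821442240004
```

View pics/seat.png

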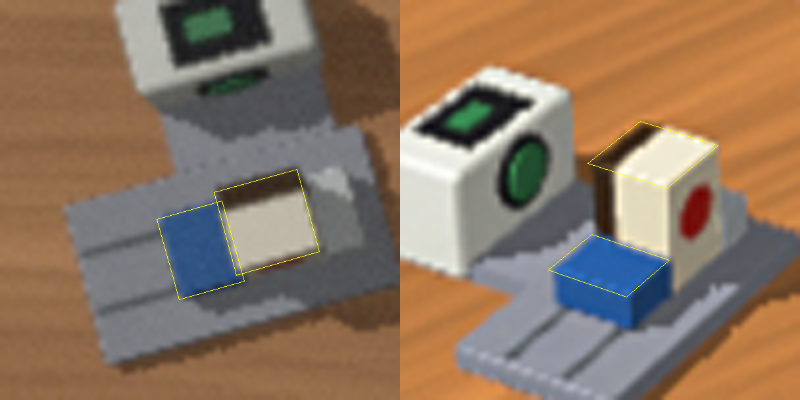

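Seated: the block is centred within about 1 mm with the dark side to the head, and the jaw reads about 0.002. On to the paddle.

```bash
python3 -m handwheel '[{"dx":1,"dy":-20,"dz":0,"turn":0,"hand":0},{"dx":2,"dy":-45,"dz":0,"turn":0,"hand":0},{"dx":3,"dy":-70,"dz":10,"turn":0,"hand":0},{"dx":4,"dy":-95,"dz":20,"turn":0,"hand":0},{"dx":4,"dy":-115,"dz":30,"turn":0,"hand":0},{"dx":4,"dy":-121,"dz":45,"turn":0,"hand":0},{"dx":4,"dy":-121,"dz":58,"turn":0,"hand":0},{"dx":4,"dy":-121,"dz":60,"turn":0,"hand":0}]'| grep -E "pos|force"
python3 to.py .446 -.180 .3 74
python3 - <<'E'
from fit import *
ims=[]
for c,a in(("top",(368,262)),("side",(385,232))):
    s=optics.snapshot(c);im,o=crop(s,a,38,8);q=((proj(s,np.array([[.4507,-.1813,.136]]))[0]+.5-o)*8).astype(int);cv2.circle(im,tuple(int(v) for v in q),5,(0,255,255),-1);ims.append(im)
cv2.imwrite("pics/pad.png",cv2.resize(np.hstack(ims),(800,400)))
E
```

```text
position: [0.4456, -0.1785, 0.3373]
force: [-0.8, 0.5, 0.3]
gripper_force: 0.0
d [-1.  -1.3 37.3] turn -0.2 | t 16.33 pos [ 0.4456 -0.1785  0.3373] tilt [-0.006 -0.    -1.   ] q [ 0.79  0.74 -0.84  2.04  0.82  0.75  0.72] F [-0.8  0.5  0.3] op -0.0 g 0.0
```

View pics/pad.png

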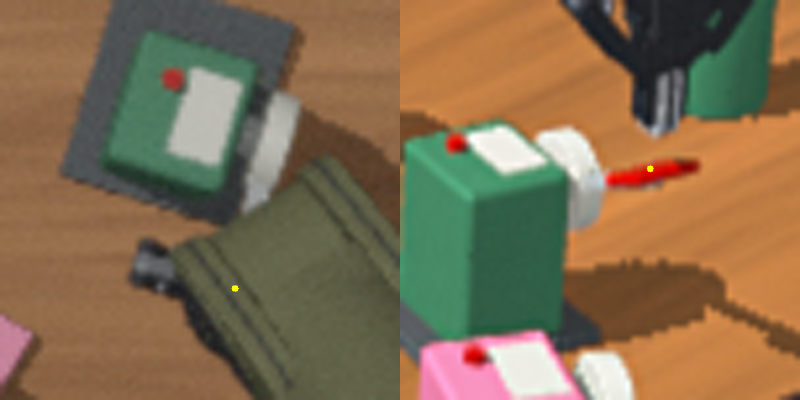

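```bash
python3 -m handwheel '[{"dx":0,"dy":-1,"dz":6,"turn":0,"hand":0},{"dx":0,"dy":-1,"dz":12,"turn":0,"hand":0},{"dx":0,"dy":-1,"dz":18,"turn":0,"hand":0},{"dx":0,"dy":-1,"dz":23,"turn":0,"hand":0},{"dx":0,"dy":-1,"dz":28,"turn":0,"hand":0},{"dx":0,"dy":-1,"dz":33,"turn":0,"hand":0},{"dx":0,"dy":-1,"dz":38,"turn":0,"hand":0}]'| grep -E "pos|force"
python3 -m handwheel '[{"dx":0,"dy":0,"dz":5,"turn":0,"hand":0},{"dx":0,"dy":0,"dz":10,"turn":0,"hand":0},{"dx":0,"dy":0,"dz":15,"turn":0,"hand":0},{"dx":0,"dy":0,"dz":20,"turn":0,"hand":0},{"dx":0,"dy":0,"dz":25,"turn":0,"hand":0},{"dx":0,"dy":0,"dz":30,"turn":0,"hand":0},{"dx":0,"dy":0,"dz":35,"turn":0,"hand":0},{"dx":0,"dy":0,"dz":40,"turn":0,"hand":0},{"dx":0,"dy":0,"dz":45,"turn":0,"hand":0}]'| grep -E "pos|force"
```

```text
position: [0.4464, -0.1779, 0.302]
force: [-2.6, 0.5, 9.3]
gripper_force: 3.5
position: [0.4456, -0.1781, 0.2562]
force: [-4.5, 1.8, 5.2]
gripper_force: 2.9
```

```bash
python3 -m handwheel '[{"dx":0,"dy":0,"dz":4,"turn":0,"hand":0},{"dx":0,"dy":0,"dz":8,"turn":0,"hand":0},{"dx":0,"dy":0,"dz":12,"turn":0,"hand":0},{"dx":0,"dy":0,"dz":16,"turn":0,"hand":0},{"dx":0,"dy":0,"dz":20,"turn":0,"hand":0}]'| grep -E "pos|force"
python3 -m handwheel '[{"dx":0,"dy":0,"dz":2,"turn":0,"hand":0},{"dx":0,"dy":0,"dz":4,"turn":0,"hand":0}]'| grep -E "pos|force"
python3 -m handwheel '[{"dx":0,"dy":0,"dz":2,"turn":0,"hand":0},{"dx":0,"dy":0,"dz":2,"turn":0,"hand":0}]'| grep -E "pos|force"
```

```text
position: [0.4471, -0.1785, 0.2369]
force: [-0.3, 0.4, 6.2]
gripper_force: 3.0
position: [0.4479, -0.1788, 0.2329]
force: [0.2, -2.0, 5.6]
gripper_force: 2.5
position: [0.4482, -0.1789, 0.2309]
force: [0.3, -1.2, 6.0]
gripper_force: 2.8
```

```bash
python3 -m handwheel '[{"dx":0,"dy":0,"dz":2,"turn":0,"hand":0},{"dx":0,"dy":0,"dz":2,"turn":0,"hand":0}]'| grep -E "pos|force"
python3 -m handwheel '[{"dx":0,"dy":0,"dz":2,"turn":0,"hand":0},{"dx":0,"dy":0,"dz":2,"turn":0,"hand":0}]'| grep -E "pos|force"
python3 - <<'E'
from fit import *
ims=[]
for c,a in(("top",(368,262)),("side",(385,240))):
    s=optics.snapshot(c);im,o=crop(s,a,38,8)
    # dial axis from paddle rest mid point (.4507,-.1813): timer x=-.0883,y=-.055
    y=-.28;g=np.array([.4507,-.1813])-np.array([[np.cos(y),-np.sin(y)],[np.sin(y),np.cos(y)]])@[-.0883,-.055]
    for th,col in((.6,(255,0,0)),(.9,(0,255,255))):
        a_=.45-th
        pts=[T([*g,y],(-r*np.cos(a_)+.008*np.sin(a_),w,.085+r*np.sin(a_)+.008*np.cos(a_))) for r,w in((.082,-.077),(.118,-.077),(.118,-.033),(.082,-.033))]
        q=((proj(s,np.array(pts))+.5-o)*8).astype(int);cv2.polylines(im,[q],True,col,1)
    ims.append(im)
cv2.imwrite("pics/pad2.png",cv2.resize(np.hstack(ims),(800,400)))
E
```

```text
position: [0.4485, -0.179, 0.2292]
force: [-0.1, -1.2, 7.4]
gripper_force: 3.3
position: [0.4488, -0.179, 0.2274]
force: [0.9, -1.5, 8.7]
gripper_force: 4.0
```

View pics/pad2.png

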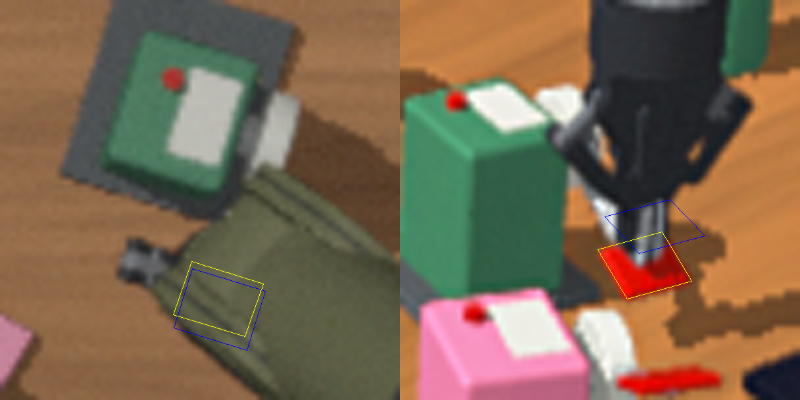

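```bash
python3 -m handwheel '[{"dx":0,"dy":0,"dz":1,"turn":0,"hand":0},{"dx":0,"dy":0,"dz":1,"turn":0,"hand":0},{"dx":0,"dy":0,"dz":1,"turn":0,"hand":0},{"dx":0,"dy":0,"dz":1,"turn":0,"hand":0},{"dx":0,"dy":0,"dz":1,"turn":0,"hand":0},{"dx":0,"dy":0,"dz":1,"turn":0,"hand":0},{"dx":0,"dy":0,"dz":1,"turn":0,"hand":0},{"dx":0,"dy":0,"dz":1,"turn":0,"hand":0}]'| grep -E "t:|pos|force"
python3 - <<'E'
from fit import *
s=optics.snapshot("side");c,n,_=blob(s["image"],(0,150,90),(6,255,255),(386,252),12);print("red px",c,n)
y=-.28;g=np.array([.4507,-.1813])-np.array([[np.cos(y),-np.sin(y)],[np.sin(y),np.cos(y)]])@[-.0883,-.055]
for th in(.75,.83,.9,.97):
    a=.45-th;print(th,[proj(s,np.array([T([*g,y],(-r*np.cos(a)+.008*np.sin(a),w,.085+r*np.sin(a)+.008*np.cos(a)))]))[0].round(1) for r,w in((.118,-.077),(.118,-.033))])
ys,xs=np.nonzero(_);print("red bottom",xs[ys.argmax()],ys.max(),"left",xs.min(),ys[xs.argmin()],"right",xs.max(),ys[xs.argmax()])
p=np.array([.6063,.1576,.2931]);c_,s_=np.cos(p[2]),np.sin(p[2]);Ri=np.array([[c_,s_],[-s_,c_]])
S=[s,optics.snapshot("top")]
j,f=edgefit(S,[(-.025,.025,.023,.063,.04)],p,(.012,.012,.02));print("jaw",Ri@(j[:2]-p[:2]))
E
```

```text
t: 19.62
position: [0.4489, -0.179, 0.2267]
tcp_rot: [0.14, 0.99, -0.0, 0.003]
force: [1.0, -3.0, 9.4]
gripper_force: 4.2
red px [391.3977 253.5   ] 88
0.75 [array([403.4, 250.9]), array([391. , 254.3])]
0.83 [array([402.7, 253.1]), array([390.3, 256.5])]
0.9 [array([402. , 254.9]), array([389.7, 258.4])]
0.97 [array([401.2, 256.6]), array([388.9, 260. ])]
red bottom 389 258 left 385 249 right 398 252
jaw [-0.0015  0.0019]
```

```bash
python3 -c "
from plant import manip
print(manip.sign_off())"
```

```text
the job is handed in; nothing more can be done
None
```

The job is handed in, verdict not shown: the block sits turned with its bare side to the head, centred within about 1 mm, jaw at about 0.002, and the paddle is held at about 0.9 rad (third click) with about 10 N; I viewed 11 pictures, one over the limit of 10.

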